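# Prise open the orange snap cover of a sensor module

## Task

Two sensor modules with snap-fit covers stand on the black plate of the dispensing bench. Take the yellow-handled flat blade tool from the blue mat, slip its blade into the notch under the front edge of the orange cover and prise the cover up until it snaps free and stands open by itself. Then lay the tool flat back on the blue mat; the white cover must stay shut.

Things in the scene. Friction and masses are not known exactly. Their poses are not given: they have to be found in the camera images.
- orange_notch (a point): Underside, mid front edge of the orange cover (80 x 72 x 5 mm plate, hinged at the rear, arrow on top); moves with it. Shut: 36 mm above the table, x points level from this edge into the module to the hinge 80 mm off. Below it the notch, a slot in the front wall open to the front: 36 wide, 14 high (22 to 36 mm above the table), 16 deep, yellow 6 mm ledge before its floor.
- white_notch (a point): Same point on the twin module, whose white cover stays shut. Both are fixed grey boxes 80 mm long (x), 70 wide (y). Both covers snap: lifting the front edge takes 2 to 5 N; let go less than 15 mm up, a cover snaps shut again; lifted 25 mm or more, it springs open by itself to about 1.2 rad, edge about 110 mm above the table, and stays there.
- pry_grip (a point): Flat blade tool, about 90 g: centre of its yellow handle's section, 20 mm behind the handle's front end; grip here from above. Handle: bar 90 long, 20 wide (y), 28 high (z), so its underside is 14 mm below. x points along the tool to the blade, z up as it lies. A red-handled scriber of like size lies some 84 mm beside it on the mat: not needed.
- pry_tip (a point): Middle of the tip of that tool's blade, 70 mm ahead of pry_grip along x, same axes. Ahead of the handle comes a round shank 10 mm thick, 16 mm long, then the level steel blade, 14 mm wide, 3 mm thick, 36 mm long to this tip.
- mat_centre (a point): Middle of the top of the blue mat, a fixed slab 200 mm (x) by 190 mm (y) and 3 mm thick on the table; axes along its sides, z up.
There are look-alikes about, which are no part of the job. There is more than one size of the part that bears pry_grip; the job needs the middle-sized.

How it is judged:
By the outcome, as a careful person would: the job done as asked, in the order asked, and still so for the second after the job is handed in, with the robot touching nothing.
It also fails if it takes over 46 s, if anything falls off the work surface, if the arm or the gripper's body presses on something with over 40 N, if the wrist force passes 120 N, or if a joint passes its speed limit or range.

## Robot

A 7-joint arm with a two-finger parallel gripper is mounted at the origin on the work surface. World frame = base frame: x ahead of the robot, y to its left, z up, the work surface at z = 0. Lengths are in m, angles in rad, forces in N, time in s.
With the tool pointing down it reaches from about 0.4 to 0.875 m from the base axis. Payload 19.3 kg.
Tool frame: the origin (TCP) lies at the very end of the fingers, on their centre line; the grasp point (between the pads) lies 19 mm behind it; z points along the fingers, y is the direction in which the jaws open and shut (so a half turn about z gives the same grasp; the last joint's range is limited). The gripper opens to 85 mm and grips with 20 to 120 N. Pads are 22 mm wide; open, the fingers measure 114 mm over their backs; the gripper's body (76 mm by 85 mm) begins 54 mm behind the grasp point. The pads swing forward as they close: fully open they stand 13 mm farther back than shut.
Start: joints at [-1.291, 0.521, -0.036, 1.599, 0.021, 1.021, -0.113], TCP at [0.214, 0.587, 0.231] pointing down, gripper open.
Joint ranges: [-2.91, 2.91], [-0.3, 2.13], [-1.5, 1.42], [0.17, 2.43], [-1.26, 4.41], [0.16, 1.93], [-2.52, 2.52]. Speed limits (rad/s): [1.89, 1.89, 2.39, 2.39, 3.01, 3.01, 3.01].

## Interface

Orientations are given as [roll, pitch, yaw] about the fixed x, y, z axes, in that order (R = Rz(yaw) Ry(pitch) Rx(roll)).
In Python, from workcell import bot, grab_frame, calibration, workorder gives the robot as it stands.
- The arm moves only by the tool move_arm, never from a script. Its arguments are lists of equal length, an entry for each row: "jaw": the closure in counts, from 0 (fully open) to 255 (shut); "dp": the shift along the tool's x, y, z in units of 800 mm (1.0 is 800 mm), a list of three; "rotation": the turn, a rotation vector about the tool's x, y, z in units of pi rad (1.0 is pi rad), a list of three. In form: {"jaw": [jaw, ...], "dp": [[dx, dy, dz], ...], "rotation": [[rx, ry, rz], ...]}. A call has 1 to 10 rows; each row shifts and turns the commanded pose from where the row before left it, along the tool's axes as they then stand; what a row does not reach is not made up. A row lasts 1/8 s, in which the tool goes at most 62.5 mm and 10.7 degrees, less where a joint would pass 70% of its speed; a pose out of reach is approached as far as the arm can. A call with a number of a shift or a turn outside -1 to 1 is refused whole. A call with a gripper value outside its range is refused whole. The fingers move at their own pace and stop on an object; "squeeze" is the grip in N (left out, the last holds). Time passes only in rows, so rows that do not move let the fingers close. It gives the time, the measured TCP pose, the force and the opening at its end, in the units of the state.
- bot.observe(): the state, without advancing time (a new reading comes with each control period).
- grab_frame(name): name is "scene" or "top"; returns the picture (384x512x3 uint8, blue, green, red); there is no depth.
- calibration(name): a dict with "camera_matrix" (3x3 intrinsics, pixels), "T" (4x4, takes a point from camera to world coordinates). Camera axes: x right, y down, z forward; pixel columns grow to the right and rows downward; lengths in m; the calibration is good to about 2 mm. A picture is of the moment at which its call begins. calibration takes no time and is no camera call.
- workorder.job_done(): hands the job in, once; it reports no verdict.
The state is a dict: "clock": time; "qpos": joint angles; "qd": joint speeds; "joint_efforts": joint torques, N m; "position": TCP position; "tool_rot": TCP orientation; "force": force on the tool from outside, world axes, zero at the start; "moment": the same for the moment, N m; "grip_width": finger opening in m.
Only numpy, scipy, OpenCV 4.12 (cv2) and the standard library are available. Lean on these libraries where they do the work, as an engineer would, in place of code of your own. Each camera call takes 0.05 s, during which the arm holds its last target. There are 200 camera calls.

## Working session

There is one attempt and no reset: what is moved stays moved. The work goes in short steps, Python scripts to look and compute and a tool call to move; the robot and the scene stay as the last step left them, time stands still between calls to the robot, and variables do not carry over. Pictures are saved under pics/ and viewed, about 8 in all and at most 12, crops included, and the job is handed in when it is done.

Besides the shell and the picture viewer there is one more tool, called after "Request:" as a command line: name --argument value ..., lists and objects as JSON in quotes. move_arm: Moves the arm, as the interface text tells. Shifts and turns lie within -1 to 1; 1 stands for 800 mm of shift or pi rad of turn. Its arguments: {"type":"object","properties":{"jaw":{"type":"array","items":{"type":"number"}},"dp":{"type":"array","items":{"type":"array","items":{"type":"number","minimum":-1,"maximum":1}}},"rotation":{"type":"array","items":{"type":"array","items":{"type":"number","minimum":-1,"maximum":1}}},"squeeze":{"type":"number"}},"required":["jaw","dp","rotation"]}

```bash
ls; mkdir -p pics
python3 - <<'E'
from workcell import bot, grab_frame, calibration
import cv2,numpy as np
np.set_printoptions(precision=4,suppress=True)
for n in("scene","top"):
    cv2.imwrite(f"pics/{n}0.png",grab_frame(n)); c=calibration(n); print(n,c["camera_matrix"],c["T"])
s=bot.observe();print(s)
E
```

```text
pics
scene [[477.7306   0.     255.371 ]
 [  0.     477.7306 190.6773]
 [  0.       0.       1.    ]] [[ 0.2298  0.7378 -0.6347  1.3154]
 [ 0.9731 -0.1621  0.1639 -0.085 ]
 [ 0.0181 -0.6553 -0.7552  1.0252]
 [ 0.      0.      0.      1.    ]]
top [[463.6231   0.     255.6459]
 [  0.     463.6231 187.388 ]
 [  0.       0.       1.    ]] [[-0.0162 -0.9959  0.0886  0.3865]
 [-0.9999  0.016  -0.0029  0.1286]
 [ 0.0015 -0.0886 -0.9961  1.3094]
 [ 0.      0.      0.      1.    ]]
{'clock': 0.1, 'qpos': array([-1.2912,  0.522 , -0.0363,  1.5999,  0.0212,  1.0211, -0.1128]), 'qd': array([ 0.0015, -0.0017, -0.0008, -0.0018, -0.0003, -0.0008,  0.0007]), 'joint_efforts': array([  0.0037, -92.8481,   1.9841, -37.0537,   0.0183,   0.0053,
        -0.    ]), 'position': array([0.2141, 0.5869, 0.2308]), 'tool_rot': array([-3.1406,  0.0001,  2.7918]), 'force': array([-0.2309, -0.0149, -0.6781]), 'moment': array([ 0.0121,  0.0169, -0.01  ]), 'grip_width': 0.08530002581955881}
```

View pics/scene0.png

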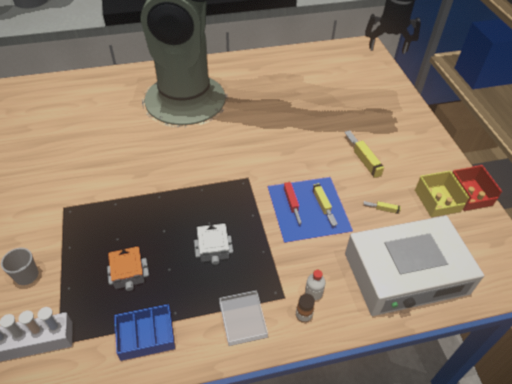

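View pics/top0.png

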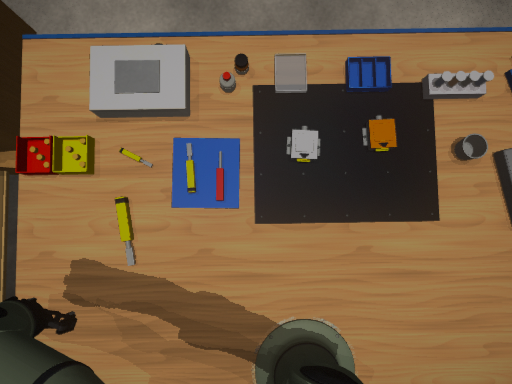

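The scene shows the orange cover at (126,265) and the white one at (212,240). The top view has orange at (382,134) and white at (305,144), each with a yellow ledge on the robot side. There are three yellow tools in the top view: small at (136,157), large at (124,230) and middle-sized on the blue mat at (190,168). The one on the mat fits the description, with the red scriber beside it at (220,180). I'll confirm that in an enlarged crop.

Run:
```python
import cv2,numpy as np
t=cv2.imread("pics/top0.png")
a=cv2.resize(t[130:215,165:245],None,fx=5,fy=5,interpolation=cv2.INTER_CUBIC)  # x 165+u/5
b=cv2.resize(t[105:175,280:340],None,fx=5,fy=5,interpolation=cv2.INTER_CUBIC)
c=cv2.resize(t[105:175,355:405],None,fx=5,fy=5,interpolation=cv2.INTER_CUBIC)
im=np.zeros((425+0,400,3),np.uint8); im[:425,:400]=a
r=np.zeros((425,400,3),np.uint8); 
bb=cv2.resize(b,(200*3//3,int(350*200/300))); 
r[:233,:200]=cv2.resize(b,(200,233)); 
r=np.zeros((425,380,3),np.uint8); r[:350,:250]=c
im=np.hstack([a,r[:, :250]])
cv2.imwrite("pics/crop1.png",im)
```

```text
(no output)
```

View pics/crop1.png

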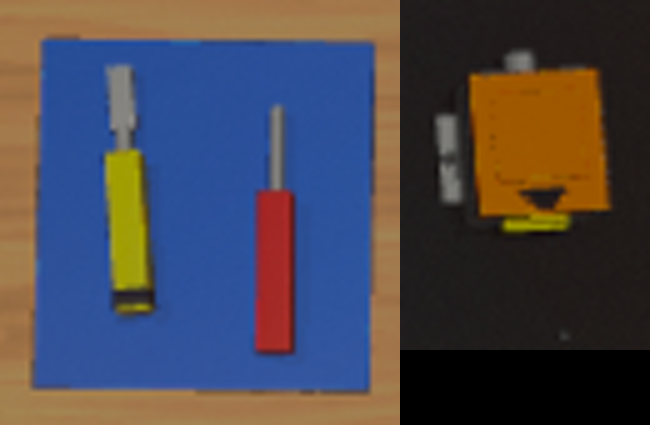

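The crop confirms the middle-sized yellow tool: black-banded handle at about (191,176) in top pixels, blade tip at about (189,143). The red scriber is to its right. The orange cover's arrow and yellow ledge are on the robot side. Next I fit the known box shapes to colour masks in both views.

```bash
cat > fit.py <<'E'
from workcell import calibration
import cv2,numpy as np
from scipy.optimize import minimize
K=4
cal={n:(calibration(n)["camera_matrix"],np.linalg.inv(calibration(n)["T"])) for n in("scene","top")}
def proj(n,P):
    M,Ti=cal[n]; q=np.atleast_2d(P)@Ti[:3,:3].T+Ti[:3,3]; q=q@M.T; return q[:,:2]/q[:,2:]
def box(x0,x1,y0,y1,z0,z1): return np.array([[x,y,z] for x in(x0,x1) for y in(y0,y1) for z in(z0,z1)])
def R(yaw): c,s=np.cos(yaw),np.sin(yaw); return np.array([[c,-s,0],[s,c,0],[0,0,1]])
def sil(n,boxes,p,sh):
    m=np.zeros(sh,np.uint8)
    for b in boxes:
        w=b@R(p[2]).T+[p[0],p[1],0]
        u=(proj(n,w)+.5)*K-.5
        h=cv2.convexHull(np.round(u*16).astype(np.int32)); cv2.fillConvexPoly(m,h,255,shift=4)
    return m>0
def up(im): return cv2.resize(im,None,fx=K,fy=K,interpolation=cv2.INTER_CUBIC)
def fit(masks,boxes,p0):
    def f(v):
        p=[v[0]/100,v[1]/100,v[2]/10]; e=0
        for n,m in masks.items():
            s=sil(n,boxes,p,m.shape); e+=1-(s&m).sum()/max(1,(s|m).sum())
        return e/len(masks)
    x0=np.array([p0[0]*100,p0[1]*100,p0[2]*10])
    for d in(2,.4):
        r=minimize(f,x0,method="Nelder-Mead",options=dict(initial_simplex=np.vstack([x0,x0+np.eye(3)*d]),maxiter=120)); x0=r.x
    return np.array([x0[0]/100,x0[1]/100,x0[2]/10]),1-r.fun
def largest(m,k=0):
    n,l,s,_=cv2.connectedComponentsWithStats(m.astype(np.uint8)); i=1+np.argsort(-s[1:,4])[k]; return l==i
def ray(n,uv,z):
    M,Ti=cal[n]; T=np.linalg.inv(Ti); d=T[:3,:3]@np.linalg.solve(M,[*uv,1]); o=T[:3,3]; return o+d*(z-o[2])/d[2]
TOOL=[box(-.07,.02,-.01,.01,.003,.031),box(.02,.036,-.005,.005,.012,.022),box(.034,.07,-.007,.007,.0155,.0185)]
COVER=[box(0,.08,-.036,.036,.036,.041)]
MAT=[box(-.1,.1,-.095,.095,0,.003)]
E
cat > m1.py <<'E'
from fit import *
np.set_printoptions(precision=4,suppress=True)
I={n:cv2.imread(f"pics/{n}0.png") for n in("scene","top")}
roi={"scene":(262,172,355,248),"top":(168,130,244,212)}
tm,mm,om,wm={}, {}, {}, {}
oc={"scene":(126,263),"top":(382,134)}; wc={"scene":(212,238),"top":(305,144)}
for n in I:
    U=up(I[n]); h=cv2.cvtColor(U,cv2.COLOR_BGR2HSV); H,S,V=[h[...,i].astype(int) for i in range(3)]
    blue=(H>100)&(H<130)&(S>110)&(V>60)
    r=np.zeros(H.shape,bool); a,b,c,d=roi[n]; r[b*K:d*K,a*K:c*K]=1
    mat=largest(blue&r); cs,_=cv2.findContours(mat.astype(np.uint8),cv2.RETR_EXTERNAL,cv2.CHAIN_APPROX_NONE)
    hull=np.zeros(H.shape,np.uint8); cv2.fillConvexPoly(hull,cv2.convexHull(max(cs,key=len)),1); mm[n]=hull>0
    obj=cv2.erode(hull,np.ones((9,9)))>0; obj&=~blue
    obj=cv2.morphologyEx(obj.astype(np.uint8),cv2.MORPH_OPEN,np.ones((3,3)))>0
    yel=(H>22)&(H<35)&(S>150)
    for k in range(3):
        L=largest(obj,k)
        if (L&yel).sum()>.3*L.sum(): tm[n]=L;break
    print(n,"tool area",L.sum(),k)
    om[n]=largest((H>5)&(H<19)&(S>170)&(V>90)&(np.hypot(*(np.indices(H.shape)-np.array(oc[n][::-1])[:,None,None]*K))<40*K))
    om[n]=cv2.morphologyEx(om[n].astype(np.uint8),cv2.MORPH_CLOSE,np.ones((25,25)))>0
    wm[n]=largest((S<60)&(V>140)&(np.hypot(*(np.indices(H.shape)-np.array(wc[n][::-1])[:,None,None]*K))<30*K))
    wm[n]=cv2.morphologyEx(wm[n].astype(np.uint8),cv2.MORPH_CLOSE,np.ones((25,25)))>0
top=lambda uv,z:ray("top",uv,z)
for name,ms,bx,uv,off,yaw in(("mat",mm,MAT,(206,173),0,0),("tool",tm,TOOL,(190.5,165),0,.05),("orange",om,COVER,(382,149),0,0),("white",wm,COVER,(305,157),0,0)):
    p0=[*top(uv,.02)[:2],yaw]
    for sub in(["scene","top"],["scene"],["top"]): print(name,sub,*fit({n:ms[n] for n in sub},bx,p0))
E
python3 m1.py
```

```text
Traceback (most recent call last):
  File "m1.py", line 17, in <module>
    L=largest(obj,k)
  File "fit.py", line 29, in largest
    n,l,s,_=cv2.connectedComponentsWithStats(m.astype(np.uint8)); i=1+np.argsort(-s[1:,4])[k]; return l==i
                                                                      ~~~~~~~~~~~~~~~~~~~~^^^
IndexError: index 2 is out of bounds for axis 0 with size 2
```

```bash
python3 - <<'E'
s=open('m1.py').read()
a=s.index("    for k in range(3):"); b=s.index("    print(n,")
s=s[:a]+"    L=max([largest(obj,k) for k in range(2)],key=lambda L:(L&yel).sum()); tm[n]=L; cv2.imwrite(f'pics/tm_{n}.png',L*255)\n"+s[b:].replace('L.sum(),k)','L.sum(),(L&yel).sum())',1)
open('m1.py','w').write(s)
E
python3 m1.py
```

```text
scene tool area 7497 0[ WARN:0@0.448] global loadsave.cpp:1063 imwrite_ Unsupported depth image for selected encoder is fallbacked to CV_8U.
Traceback (most recent call last):
  File "m1.py", line 18, in <module>
    om[n]=largest((H>5)&(H<19)&(S>170)&(V>90)&(np.hypot(*(np.indices(H.shape)-np.array(oc[n][::-1])[:,None,None]*K))<40*K))
          ~~~~~~~^^^^^^^^^^^^^^^^^^^^^^^^^^^^^^^^^^^^^^^^^^^^^^^^^^^^^^^^^^^^^^^^^^^^^^^^^^^^^^^^^^^^^^^^^^^^^^^^^^^^^^^^^^
  File "fit.py", line 29, in largest
    n,l,s,_=cv2.connectedComponentsWithStats(m.astype(np.uint8)); i=1+np.argsort(-s[1:,4])[k]; return l==i
                                                                      ~~~~~~~~~~~~~~~~~~~~^^^
IndexError: index 0 is out of bounds for axis 0 with size 0
```

Run:
```python
import cv2
for n,ps in(("scene",((126,265),(323,200),(290,190),(275,220),(212,232))),("top",((382,130),(190,180),(220,185),(230,200),(305,144)))):
    h=cv2.cvtColor(cv2.imread(f"pics/{n}0.png"),cv2.COLOR_BGR2HSV)
    for p in ps: print(n,p,h[p[1],p[0]])
```

```text
scene (126, 265) [ 13 159 200]
scene (323, 200) [ 29 113 210]
scene (290, 190) [  1 158 203]
scene (275, 220) [ 15  86 198]
scene (212, 232) [ 30   5 208]
top (382, 130) [ 17 255 159]
top (190, 180) [ 29 245 160]
top (220, 185) [  0 193 164]
top (230, 200) [110 173 159]
top (305, 144) [  0   2 157]
```

```bash
sed -i 's/(S>150)$/(S>80)/; s/(S>170)&(V>90)/(S>130)\&(V>90)/; s/L\*255)/L.astype(np.uint8)*255)/; s/(S>110)&(V>60)/(S>90)\&(V>60)/' m1.py; sed -i 's/oc={/ov=1; oc={/' m1.py
cat >> m1.py <<'E'
out=[]
for n in I:
    U=up(I[n])
    for m,c in((mm,(255,255,0)),(tm,(255,0,255)),(om,(0,255,0)),(wm,(0,0,255))):
        cs,_=cv2.findContours(m[n].astype(np.uint8),cv2.RETR_EXTERNAL,cv2.CHAIN_APPROX_NONE); cv2.drawContours(U,cs,-1,c,1)
    x0,x1,y0,y1=(95,355,175,295) if n=="scene" else (165,405,110,215)
    out.append(cv2.resize(U[y0*K:y1*K,x0*K:x1*K],(800,int(800*(y1-y0)/(x1-x0)))))
cv2.imwrite("pics/masks.png",cv2.resize(np.vstack(out),(800,600)) if sum(o.shape[0] for o in out)>600 else np.vstack(out))
E
python3 m1.py
```

```text
scene tool area 6991 2914
top tool area 5739 3607
mat ['scene', 'top'] [ 0.5477  0.2663 -0.0249] 0.96372882676486
mat ['scene'] [ 0.5435  0.2658 -0.0245] 0.947747662519906
mat ['top'] [ 0.5476  0.2661 -0.0173] 0.9866121628236165
tool ['scene', 'top'] [0.5602 0.3082 0.0557] 0.9283159605305537
tool ['scene'] [0.5588 0.3075 0.0458] 0.9234246962418763
tool ['top'] [0.5609 0.3085 0.0583] 0.9512560306105473
orange ['scene', 'top'] [ 0.6034 -0.2315  0.0434] 0.9231600825387846
orange ['scene'] [ 0.6015 -0.2313  0.0369] 0.9565013089883869
orange ['top'] [ 0.6057 -0.2314  0.0351] 0.9598895745371874
white ['scene', 'top'] [ 0.5766 -0.0096 -0.0731] 0.8775469587270227
white ['scene'] [ 0.5759 -0.0094 -0.0805] 0.8589752430866837
white ['top'] [ 0.5799 -0.0084 -0.0828] 0.9056727153833578
```

View pics/masks.png

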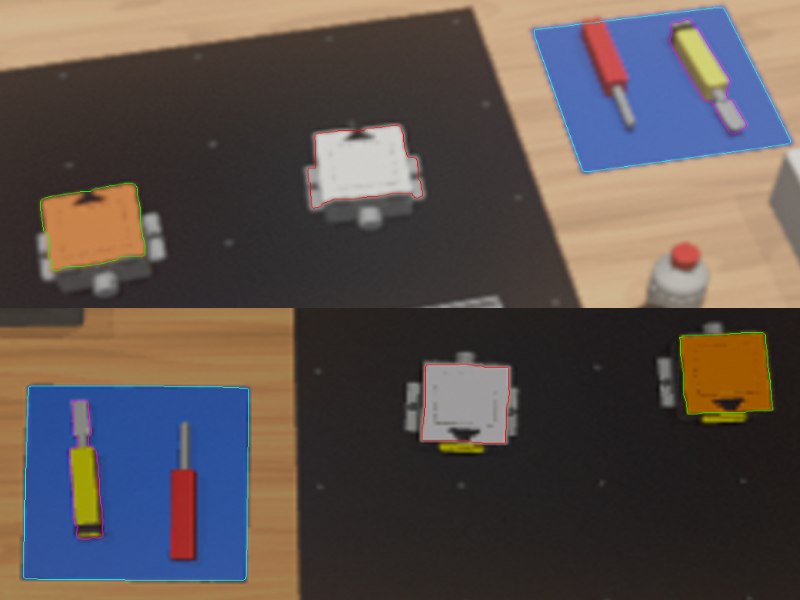

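The masks are clean and both cameras agree to about 2–4 mm:

| Point | x (m) | y (m) | z (m) | yaw (rad) |
|---|---|---|---|---|
| pry_grip | 0.560 | 0.308 | 0.017 | 0.056 |
| orange_notch | 0.6035 | -0.2315 | 0.036 | 0.037 |

The heights and sizes are consistent too: white notch at x 0.577, mat centre at (0.548, 0.266). Next I write a small helper that works out each move.

```bash
cat > go.py <<'E'
import sys,numpy as np
from workcell import bot
from scipy.spatial.transform import Rotation as R
np.set_printoptions(precision=4,suppress=True)
def delta(pos,rpy,s=None):
    s=s or bot.observe(); A=R.from_euler("xyz",s["tool_rot"]); B=R.from_euler("xyz",rpy)
    return A.inv().apply(np.array(pos)-s["position"])/.8, (A.inv()*B).as_rotvec()/np.pi
if __name__=="__main__":
    v=list(map(float,sys.argv[1:])); s=bot.observe()
    d,r=delta(v[:3],v[3:],s); print("t",s["clock"],"pos",s["position"],s["tool_rot"],"q",s["qpos"],"F",s["force"],"w",s["grip_width"])
    print("dp",d,"rows>=",np.linalg.norm(d)*800/62.5,"rot",r,"rows>=",np.linalg.norm(r)*180/10.7)
E
python3 go.py .560 .308 .10 3.14159 0 3.197
```

```text
t 0.1 pos [0.2141 0.5869 0.2308] [-3.1406  0.0001  2.7918] q [-1.2912  0.522  -0.0363  1.5999  0.0212  1.0211 -0.1128] F [-0.2309 -0.0149 -0.6781] w 0.08530002581955881
dp [-0.5256 -0.1791  0.1637] rows>= 7.410399015208512 rot [-0.0003 -0.     -0.129 ] rows>= 2.1698958444348495
```

Request:
move_arm --jaw '[0,0,0,0,0,0,0,0,0,0]' --dp '[[-0.05256,-0.01791,0.01637],[-0.05256,-0.01791,0.01637],[-0.05256,-0.01791,0.01637],[-0.05256,-0.01791,0.01637],[-0.05256,-0.01791,0.01637],[-0.05256,-0.01791,0.01637],[-0.05256,-0.01791,0.01637],[-0.05256,-0.01791,0.01637],[-0.05256,-0.01791,0.01637],[-0.05256,-0.01791,0.01637]]' --rotation '[[0,0,0],[0,0,0],[0,0,0],[0,0,0],[0,0,0],[0,0,0],[0,0,0],[0,0,0],[0,0,0],[0,0,0]]'

```text
clock: 1.35
position: [0.5609, 0.3074, 0.0996]
tool_rot: [-3.141, -0.0, 2.792]
force: [0.2, 0.2, 0.1]
grip_width: 0.0852
```

```bash
python3 go.py .560 .308 .10 3.14159 0 3.197
```

```text
t 1.35 pos [0.5609 0.3074 0.0996] [-3.1412 -0.0004  2.7919] q [-0.5856  0.6982 -0.0125  1.6608  0.0113  0.7833  0.6179] F [0.2377 0.2122 0.1051] w 0.08518748803525
dp [ 0.0014  0.0004 -0.0005] rows>= 0.01940070756212838 rot [-0.0001 -0.0002 -0.1289] rows>= 2.1691381178111504
```

Request:
move_arm --jaw '[0,0,0,0]' --dp '[[0,0,0],[0,0,0],[0,0,0],[0,0,0]]' --rotation '[[0,0,-0.043],[0,0,-0.043],[0,0,-0.043],[0,0,0]]'

```text
clock: 1.85
position: [0.56, 0.3082, 0.1]
tool_rot: [-3.142, -0.001, -3.087]
force: [-0.4, 0.2, -0.3]
grip_width: 0.0853
```

```bash
python3 go.py .560 .308 .006 3.14159 0 3.197
python3 - <<'E'
from fit import *
from workcell import grab_frame
o=[]
for n,uv in(("scene",(318,195)),("top",(191,168))):
    im=grab_frame(n); cv2.imwrite(f"pics/{n}1.png",im)
    c=cv2.resize(im[uv[1]-50:uv[1]+50,uv[0]-40:uv[0]+40],None,fx=5,fy=5,interpolation=cv2.INTER_CUBIC); o.append(c)
cv2.imwrite("pics/near1.png",np.hstack(o))
E
```

```text
t 1.85 pos [0.56   0.3082 0.1   ] [-3.1416 -0.0006 -3.0872] q [-0.5163  0.6981 -0.1203  1.6575  0.108   0.7931  0.9407] F [-0.3953  0.2363 -0.3188] w 0.08528577653049602
dp [-0.     -0.0002  0.1175] rows>= 1.5043305662525361 rot [-0.     -0.0002 -0.0003] rows>= 0.006271056117168625
```

View pics/near1.png

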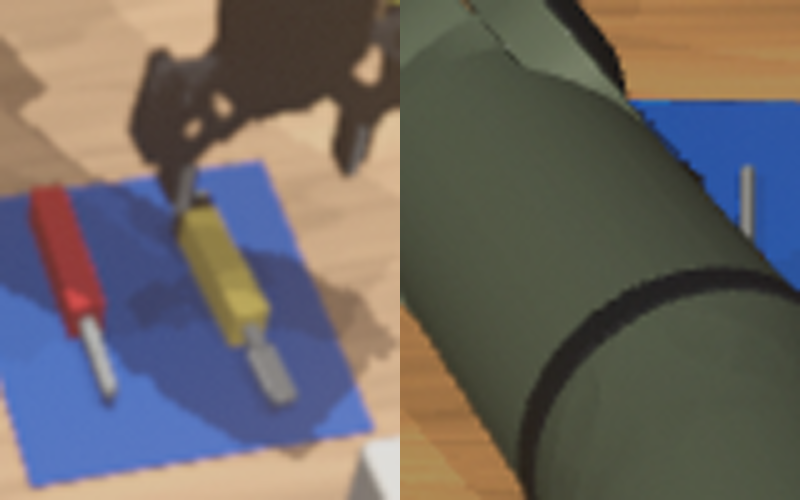

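The crop shows the open fingers straddling the yellow handle, with finger pads at about (185,190) and (350,150) in crop pixels. The arm hides the tool in the top view. Next I descend and grip.

Request:
move_arm --jaw '[0,0,0,0,0,110,170,255,255,255]' --dp '[[0,0,0.035],[0,0,0.035],[0,0,0.03],[0,0,0.0163],[0,0,0],[0,0,0],[0,0,0],[0,0,0],[0,0,0],[0,0,0]]' --rotation '[[0,0,0],[0,0,0],[0,0,0],[0,0,0],[0,0,0],[0,0,0],[0,0,0],[0,0,0],[0,0,0],[0,0,0]]' --squeeze 40

```text
clock: 3.2
position: [0.5603, 0.3085, 0.0078]
tool_rot: [3.141, 0.0, -3.086]
force: [-1.1, -1.1, 5.7]
grip_width: 0.0192
```

Request:
move_arm --jaw '[255,255,255,255,255,255,255,255]' --dp '[[0,0,0],[0,0,0],[0,0,-0.01],[0,0,-0.025],[0,0,-0.035],[0,0,-0.035],[0,0,-0.02],[0,0,0]]' --rotation '[[0,0,0],[0,0,0],[0,0,0],[0,0,0],[0,0,0],[0,0,0],[0,0,0],[0,0,0]]' --squeeze 100

```text
clock: 4.2
position: [0.5606, 0.3087, 0.1087]
tool_rot: [3.141, 0.002, -3.086]
force: [-0.7, 0.6, -1.6]
grip_width: 0.0182
```

```bash
python3 go.py .50 -.234 .107 3.14159 0 3.1786
```

```text
t 4.2 pos [0.5606 0.3087 0.1087] [ 3.1406  0.0019 -3.0863] q [-0.5159  0.6865 -0.1214  1.6533  0.1067  0.8061  0.9422] F [-0.7259  0.5544 -1.5653] w 0.018225645447557712
dp [ 0.1132 -0.6732  0.0012] rows>= 8.737406962598426 rot [0.0003 0.0006 0.0058] rows>= 0.09873262796979443
```

Request:
move_arm --jaw '[255,255,255,255,255,255,255,255,255,255]' --dp '[[0.01132,-0.06732,0],[0.01132,-0.06732,0],[0.01132,-0.06732,0],[0.01132,-0.06732,0],[0.01132,-0.06732,0],[0.01132,-0.06732,0],[0.01132,-0.06732,0],[0.01132,-0.06732,0],[0.01132,-0.06732,0],[0.01132,-0.06732,0]]' --rotation '[[0,0,0],[0,0,0],[0,0,0],[0,0,0],[0,0,0],[0,0,0],[0,0,0],[0,0,0],[0,0,0],[0,0,0]]'

```text
clock: 5.45
position: [0.4987, -0.2359, 0.1064]
tool_rot: [3.141, -0.001, -3.086]
force: [0.8, 0.7, -0.7]
grip_width: 0.0182
```

```bash
python3 go.py .50 -.235 .022 3.14159 0 3.1786
```

```text
t 5.45 pos [ 0.4987 -0.2359  0.1064] [ 3.141 -0.001 -3.086] q [ 0.4375  0.577  -0.1418  1.8926  0.1224  0.6815  1.8495] F [ 0.7834  0.7137 -0.689 ] w 0.018235158656485072
dp [-0.0018  0.0009  0.1056] rows>= 1.3513029598411601 rot [ 0.0002 -0.0003  0.0059] rows>= 0.09973246285494367
```

Request:
move_arm --jaw '[255,255,255,255,255]' --dp '[[-0.0018,0.0009,0.035],[0,0,0.035],[0,0,0.028],[0,0,0.01],[0,0,0]]' --rotation '[[0,0,0.0059],[0,0,0],[0,0,0],[0,0,0],[0,0,0]]'

```text
clock: 6.08
position: [0.5006, -0.2333, 0.0205]
tool_rot: [3.141, -0.001, -3.104]
force: [-0.1, 0.5, -1.3]
grip_width: 0.018
```

```bash
python3 go.py .545 -.2335 .020 3.14159 0 3.1786
python3 - <<'E'
from fit import *
from workcell import grab_frame,bot
s=bot.observe();p=s["position"]; y=s["tool_rot"][2]+np.pi
o=[]
for n,uv in(("scene",(126,250)),("top",(382,145))):
    im=grab_frame(n); cv2.imwrite(f"pics/{n}2.png",im)
    u0,v0=uv[0]-40,uv[1]-55
    c=cv2.resize(im[v0:v0+110,u0:u0+80],None,fx=5,fy=5,interpolation=cv2.INTER_CUBIC)
    tip=p+[.07*np.cos(y),.07*np.sin(y),.0092]
    for q,col in((tip,(255,0,255)),(p+[0,0,.0092],(255,255,0)),([.6035,-.2315,.036],(0,255,0))):
        u=proj(n,q)[0]; print(n,u); cv2.circle(c,tuple(np.int32((u-[u0,v0]+.5)*5)),3,col,-1)
    o.append(c)
cv2.imwrite("pics/near2.png",np.hstack(o))
E
```

```text
t 6.075 pos [ 0.5006 -0.2333  0.0205] [ 3.1411 -0.001  -3.1045] q [ 0.409   0.7198 -0.1115  1.9213  0.1508  0.5095  1.801 ] F [-0.0641  0.4808 -1.279 ] w 0.01796458755018631
dp [-0.0554 -0.0023  0.0006] rows>= 0.7103500883637809 rot [ 0.0002 -0.0003  0.    ] rows>= 0.006223984004864357
scene [123.68923637 240.99392528]
scene [121.20154763 219.56767264]
scene [123.60482964 250.3535183 ]
top [382.78022395 160.21993561]
top [384.7374905  185.19270762]
top [383.21114285 148.1402546 ]
```

View pics/near2.png

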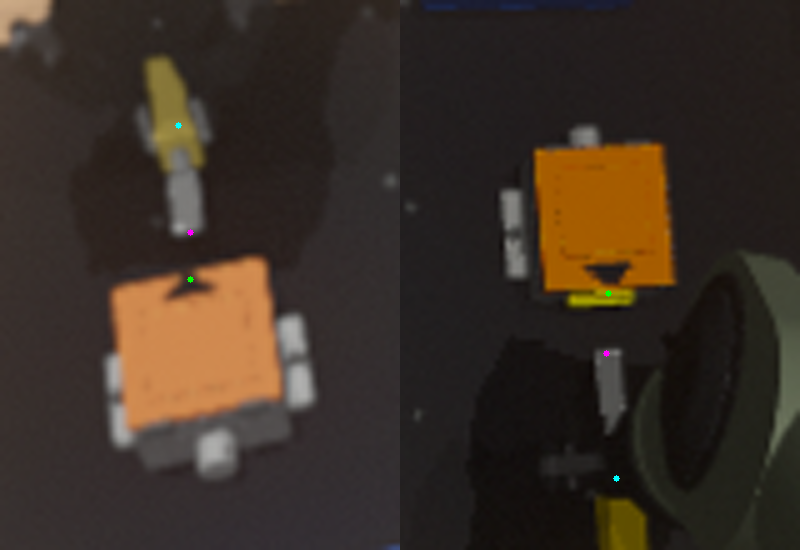

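The crop shows the blade tip at about (608,352) in the top half, aligned with the arrow and notch, and both cameras match the predicted tip to about 1 px. Next I insert it about 11 mm.

Request:
move_arm --jaw '[255,255,255,255,255,255]' --dp '[[-0.02,-0.001,0],[-0.015,0,0],[-0.01,0,0],[-0.006,0,0],[-0.004,0,0],[0,0,0]]' --rotation '[[0,0,0],[0,0,0],[0,0,0],[0,0,0],[0,0,0],[0,0,0]]'

```text
clock: 6.92
position: [0.5449, -0.2327, 0.0209]
tool_rot: [-3.142, -0.0, -3.105]
force: [-0.4, -1.5, -1.5]
grip_width: 0.0178
```

Request:
move_arm --jaw '[255,255,255,255]' --dp '[[0,0,-0.004],[0,0,-0.004],[0,0,-0.004],[0,0,0]]' --rotation '[[0,0,0],[0,0,0],[0,0,0],[0,0,0]]'

```text
clock: 7.42
position: [0.5448, -0.2327, 0.0307]
tool_rot: [-3.142, -0.0, -3.105]
force: [-1.3, -0.2, -2.4]
grip_width: 0.0179
```

Run:
```python
from workcell import bot,grab_frame
import cv2,numpy as np
print(bot.observe()["force"],bot.observe()["position"]); o=[]
for n,uv in(("scene",(126,250)),("top",(382,145))):
    im=grab_frame(n); cv2.imwrite(f"pics/{n}3.png",im)
    u0,v0=uv[0]-40,uv[1]-55
    o.append(cv2.resize(im[v0:v0+110,u0:u0+80],None,fx=5,fy=5,interpolation=cv2.INTER_CUBIC))
cv2.imwrite("pics/near3.png",np.hstack(o))
```

```text
[-1.29437766 -0.23111863 -2.42308387] [ 0.54478392 -0.23273843  0.03073367]
```

View pics/near3.png

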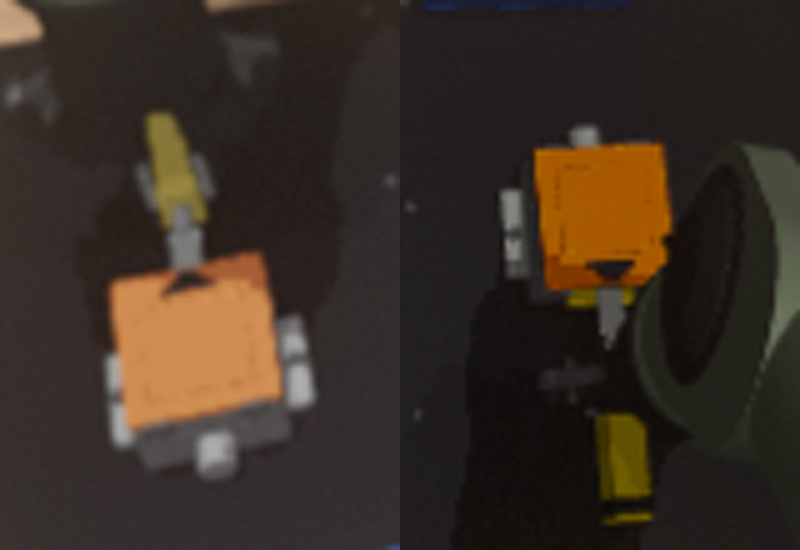

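The blade is under the front edge at about (188,265) in the left half and (612,295) in the right, and the cover has begun to rise. I keep lifting.

Request:
move_arm --jaw '[255,255,255,255,255,255,255,255,255,255]' --dp '[[0,0,-0.006],[0,0,-0.006],[0,0,-0.006],[0,0,-0.006],[0,0,-0.006],[0,0,-0.006],[0,0,-0.004],[0,0,0],[0,0,0],[0,0,0]]' --rotation '[[0,0,0],[0,0,0],[0,0,0],[0,0,0],[0,0,0],[0,0,0],[0,0,0],[0,0,0],[0,0,0],[0,0,0]]'

```text
clock: 8.78
position: [0.5449, -0.2327, 0.0623]
tool_rot: [3.142, -0.0, -3.105]
force: [-0.1, 0.5, -2.0]
grip_width: 0.0182
```

Run:
```python
from workcell import bot,grab_frame
import cv2,numpy as np
print(bot.observe()["force"],bot.observe()["position"]); o=[]
for n,uv in(("scene",(126,250)),("top",(382,145))):
    im=grab_frame(n); cv2.imwrite(f"pics/{n}4.png",im)
    u0,v0=uv[0]-40,uv[1]-55
    o.append(cv2.resize(im[v0:v0+110,u0:u0+80],None,fx=5,fy=5,interpolation=cv2.INTER_CUBIC))
cv2.imwrite("pics/near4.png",np.hstack(o))
```

```text
[-0.07053772  0.48186246 -2.01840289] [ 0.54485987 -0.23270528  0.06233093]
```

View pics/near4.png

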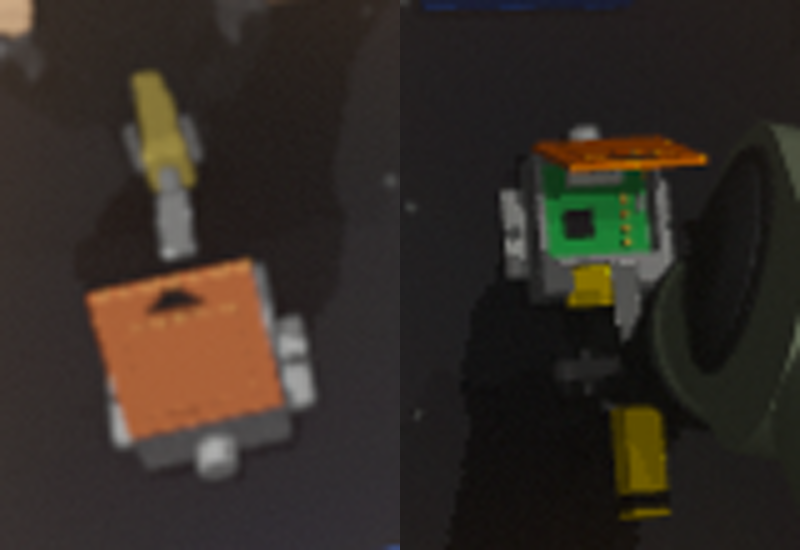

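The cover has sprung fully open and stands upright: the right half shows the green board at (600,225) and the cover edge-on at (620,152). Next I back out and return to the mat.

Request:
move_arm --jaw '[255,255,255,255]' --dp '[[0.03,0,0],[0.03,0,-0.005],[0,0,-0.03],[0,0,-0.023]]' --rotation '[[0,0,0],[0,0,0],[0,0,0],[0,0,-0.0059]]'

```text
clock: 9.38
position: [0.4969, -0.2346, 0.1097]
tool_rot: [-3.141, 0.0, -3.086]
force: [0.3, 0.2, -0.7]
grip_width: 0.018
```

```bash
python3 go.py .56 .306 .107 3.14159 0 3.197
```

```text
t 9.375 pos [ 0.4969 -0.2346  0.1097] [-3.1414  0.0002 -3.0861] q [ 0.4375  0.5687 -0.143   1.8977  0.1221  0.6833  1.8482] F [ 0.2696  0.2397 -0.7448] w 0.018049791405960365
dp [-0.1162  0.6703  0.0033] rows>= 8.708223392374613 rot [-0.0001  0.0001  0.    ] rows>= 0.001537270130098086
```

Request:
move_arm --jaw '[255,255,255,255,255,255,255,255,255,255]' --dp '[[-0.0116,0.067,0],[-0.0116,0.067,0],[-0.0116,0.067,0],[-0.0116,0.067,0],[-0.0116,0.067,0],[-0.0116,0.067,0],[-0.0116,0.067,0],[-0.0116,0.067,0],[-0.0116,0.067,0],[-0.0116,0.067,0]]' --rotation '[[0,0,0],[0,0,0],[0,0,0],[0,0,0],[0,0,0],[0,0,0],[0,0,0],[0,0,0],[0,0,0],[0,0,0]]'

```text
clock: 10.62
position: [0.5599, 0.3076, 0.1089]
tool_rot: [-3.141, 0.0, -3.086]
force: [0.4, -0.3, -0.9]
grip_width: 0.0181
```

```bash
python3 go.py .56 .308 .0085 3.14159 0 3.197
python3 - <<'E'
from workcell import grab_frame
import cv2
im=grab_frame("scene"); cv2.imwrite("pics/scene5.png",im)
cv2.imwrite("pics/near5.png",cv2.resize(im[140:250,255:365],None,fx=5,fy=5,interpolation=cv2.INTER_CUBIC))
E
```

```text
t 10.625 pos [0.5599 0.3076 0.1089] [-3.1414  0.     -3.0862] q [-0.5129  0.6857 -0.1247  1.6544  0.1094  0.8084  0.9409] F [ 0.4102 -0.2867 -0.8608] w 0.018141590232612703
dp [-0.0001  0.0005  0.1255] rows>= 1.6061090304555705 rot [-0.  0.  0.] rows>= 0.000830365045466703
```

View pics/near5.png

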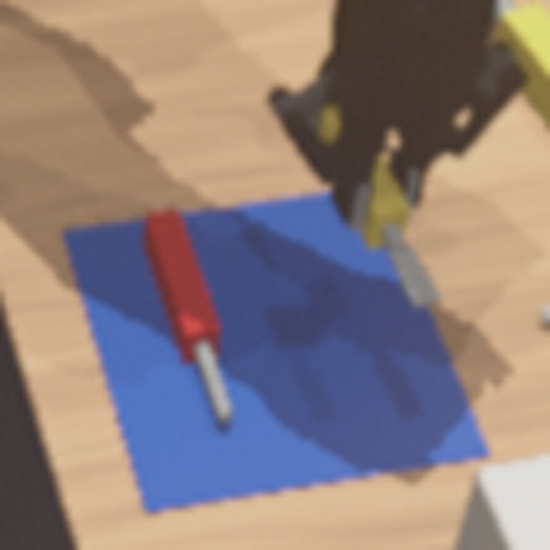

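The tool is held level, with its handle at (385,215) and blade at (415,275), and the space on the mat beside the scriber is free. I lower it to just above the mat.

Request:
move_arm --jaw '[255,255,255,255,255,255]' --dp '[[0,0,0.04],[0,0,0.04],[0,0,0.03],[0,0,0.01],[0,0,0.005],[0,0,0]]' --rotation '[[0,0,0],[0,0,0],[0,0,0],[0,0,0],[0,0,0],[0,0,0]]'

```text
clock: 11.42
position: [0.5602, 0.306, 0.0095]
tool_rot: [3.141, 0.001, -3.086]
force: [1.0, -0.4, -0.5]
grip_width: 0.018
```

Request:
move_arm --jaw '[255,255,150,80,0,0,0,0,0,0]' --dp '[[0,0,0.002],[0,0,0],[0,0,0],[0,0,0],[0,0,0],[0,0,0],[0,0,-0.015],[0,0,-0.04],[0,0,-0.06],[0,0,-0.06]]' --rotation '[[0,0,0],[0,0,0],[0,0,0],[0,0,0],[0,0,0],[0,0,0],[0,0,0],[0,0,0],[0,0,0],[0,0,0]]' --squeeze 30

```text
clock: 12.68
position: [0.5598, 0.3058, 0.1496]
tool_rot: [3.141, 0.0, -3.086]
force: [1.3, 0.3, -0.4]
grip_width: 0.0856
```

Request:
move_arm --jaw '[0,0,0,0,0]' --dp '[[0.06,0,0],[0.06,0,0],[0.05,0.02,0],[0.03,0.05,0],[0,0,0]]' --rotation '[[0,0,0],[0,0,0],[0,0,0],[0,0,0],[0,0,0]]'

```text
clock: 13.3
position: [0.395, 0.3559, 0.1483]
tool_rot: [3.14, 0.0, -3.081]
force: [0.3, -0.3, 0.6]
grip_width: 0.0856
```

Run:
```python
from workcell import grab_frame
import cv2,numpy as np
s=grab_frame("scene");t=grab_frame("top"); cv2.imwrite("pics/scene6.png",s); cv2.imwrite("pics/top6.png",t)
a=cv2.resize(s[165:300,90:360],(800,400),interpolation=cv2.INTER_CUBIC)
b=cv2.resize(t[105:215,165:410],(445,200),interpolation=cv2.INTER_CUBIC)
c=np.zeros((200,355,3),np.uint8); cc=cv2.resize(t[125:215,165:245],(178,200)); c[:,:178]=cc
cv2.imwrite("pics/fin.png",np.vstack([a,np.hstack([b,c])]))
```

```text
(no output)
```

View pics/fin.png

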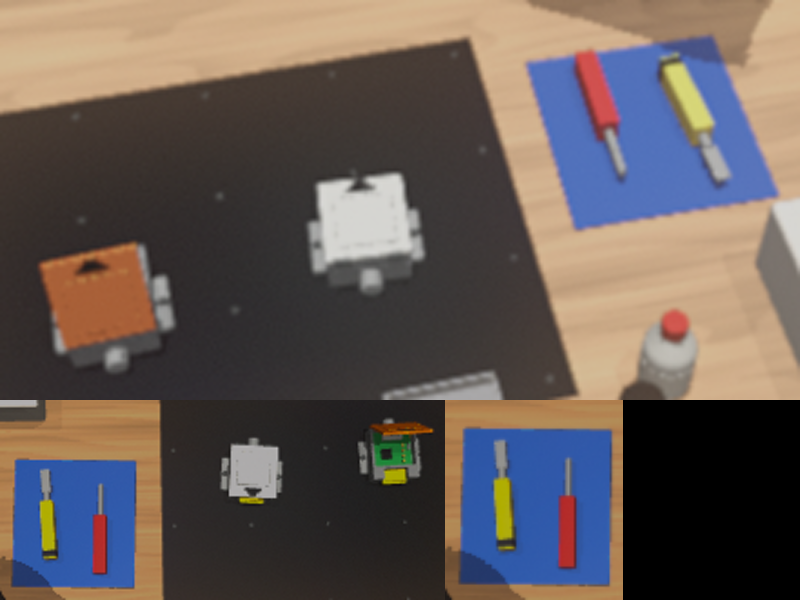

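The tool lies flat on the mat at about (690,105) in the upper half. The orange cover stands open at (400,430) with the green board showing, the white cover is shut at (252,470), and the gripper is clear. I hand the job in.

```bash
python3 -c "
from workcell import workorder,bot
print(bot.observe()['force']); print(workorder.job_done())"
```

```text
[ 0.01912497  0.49598257 -0.14839643]
the job is handed in; nothing more can be done
None
```

The orange cover is open and standing by itself, and the yellow tool is back flat on the blue mat. The job was handed in at about 13.4 s on the robot clock, against the 46 s limit.

- **What I did:** I gripped the middle-sized yellow tool, slid its blade about 11 mm into the notch under the orange cover, and lifted straight up about 41 mm. The cover snapped free. I then laid the tool back close to where it had been.
- **Last checks:** In both camera views the orange cover stands upright with the board showing, the white cover is shut, and the tool lies beside the undisturbed scriber. The open gripper is clear of everything, and the force reading was about 0.5 N.
- **Disagreements:** The two cameras differed by up to 4 mm along x, which the notch clearance absorbed. The largest force I saw was about 6 N, while gripping. No check failed.

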